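# Clear the last top, then feel the tip feeder's gap

## Robot

A 7-joint arm with a two-finger parallel gripper is mounted at the origin on the work surface. World frame = base frame: x ahead of the robot, y to its left, z up, the work surface at z = 0. Lengths are in mm, angles in rad, forces in N, time in s.
With the tool pointing down it reaches from about 400 to 850 mm from the base axis. Payload 4.5 kg.
Tool frame: the origin (TCP) lies where the fingers leave the gripper's body, on its centre line; the fingertips stand 73 mm ahead of it and the grasp point (between the pads) lies 54 mm ahead of it; y points along the fingers, z is the direction in which the jaws open and shut, and the axes are right-handed (so a half turn about y gives the same grasp; the last joint's range is limited). The gripper opens to 85 mm and grips with 20 to 120 N. Pads are 22 mm wide; open, the fingers measure 114 mm over their backs; the gripper's body (76 mm by 85 mm) begins 54 mm behind the grasp point. The pads swing forward as they close: fully open they stand 13 mm farther back than shut.
Start: joints at [-1.153, 0.689, -0.195, 1.565, 0.157, 0.902, -0.215], TCP at [234.011, 579.557, 303.917] pointing down, gripper open.
Joint ranges: [-3.01, 3.01], [-0.46, 2.08], [-1.47, 1.51], [0.13, 2.56], [-1, 4.14], [0.04, 2.09], [-2.66, 2.66]. Speed limits (rad/s): [2.57, 2.57, 3.14, 3.14, 3.14, 3.14, 3.14].

## Interface

Orientations are given as a 3x3 rotation matrix whose columns are the frame's x, y, z axes.
In Python, from station import bot, cams, workorder gives the robot as it stands. The module is installed in compiled form; this text tells all that it offers.
- The arm moves only by the shell command python3 -m jog 'ROWS' [FORCE]. ROWS is text: rows parted by semicolons, each of 7 numbers parted by spaces: the turn, a rotation vector about the tool's x, y, z in degrees, then the shift along the tool's x, y, z in cm, then the opening, from -1 (shut) to 1 (fully open). A call has 1 to 5 rows; each row shifts and turns the commanded pose from where the row before left it, along the tool's axes as they then stand; what a row does not reach is not made up. A row lasts 1/12 s, in which the tool goes at most 41.7 mm and 7.16 degrees, less where a joint would pass 70% of its speed; a pose out of reach is approached as far as the arm can. A call with a gripper value outside its range is refused whole. The fingers move at their own pace and stop on an object; FORCE is the grip in N (left out, the last holds). Time passes only in rows, so rows that do not move let the fingers close. It gives the time, the measured TCP pose, the force and the opening at its end, in the units of the state.
- bot.get_obs(): the state, without advancing time (a new reading comes with each control period).
- cams.grab_frame(name): name is "side" or "top" or "wrist"; returns a dict with "image" (384x512x3 uint8, red, green, blue), "fx", "fy", "cx", "cy" (pixels), "position" and "orientation" of the camera in the world; the wrist camera has in their place "mount" (4x4, takes a point from camera to tool coordinates, whose origin is the TCP and whose axes are the tool frame's). Camera axes: x right, y down, z forward; pixel columns grow to the right and rows downward; lengths in mm; the calibration is good to about 2 mm. A picture is of the moment at which its call begins: read the wrist's pose just before it. There is no depth.
- workorder.sign_off(): hands the job in, once; it reports no verdict.
The state is a dict: "clock": time; "joints": joint angles; "joint_vel": joint speeds; "joint_efforts": joint torques, N m; "tool_pos": TCP position; "eef_rot": TCP orientation; "ft_force": force on the tool from outside, world axes, zero at the start; "wrist_torque": the same for the moment, N m; "gripper_width": finger opening in mm.
Only numpy, scipy, OpenCV 4.12 (cv2) and the standard library are available. Lean on these libraries where they do the work, as an engineer would, in place of code of your own. Each camera call takes 0.05 s, during which the arm holds its last target.

## Task

The tip feeder has finished its batch: take the last top out of its steel catch tray and set it down standing, steel tip up, in the blue tote with the two others, leaving those standing where they are. Then take the red-handled taper feeler from its wooden rack, slide its blade straight down between the feeder's two upright plates until it drags snugly against both, without forcing it (the brass plate should yield by a little over 1 mm), and finish still gripping it, held upright at that depth.

Things in the scene. Friction and masses are not known exactly. Their poses are not given: they have to be found in the camera images.
- top_center (a point): the finished red top with yellow bands that stands crown-down, steel tip up, in the catch tray. 44 mm across its straight band (5 to 34 mm above its foot), tapering above to the tip at 69 mm; 50 to 100 g. The point is on its axis 26 mm above its foot, a good height to grip; z is up along the tip
- top: the same top; origin at the centre of its underside (the flat crown, 36 mm across), z up
- tray: the feeder's steel catch tray, fixed, 170 x 160 x 22 mm (x, y, z), wall and floor 4 mm; origin under its centre
- tote: blue open tote, fixed, 190 x 260 x 60 mm (x, y, z), wall and floor 5 mm; origin under its centre. The two other tops stand in its -y end, about 85 mm from its centre
- tote_free (a point): centre of the empty part of the tote's inner floor, 5 mm above the bench, 45 mm to +y of the tote's centre; axes are the tote's
- mate_a: a yellow top of the same size standing in the tote; origin at the centre of its underside
- mate_b: a red top of the same size standing in the tote; origin at the centre of its underside
- rack: pale wooden rack block, fixed, 75 x 60 x 80 mm (x, y, z), with a slot 22 x 13 mm in its top, 74 mm deep, in which the feeler's blade stands loosely; origin under its centre
- feeler: taper feeler standing in the rack: red handle 28 x 18 x 56 mm (x, y, z) above a steel wedge blade 65 mm long and 18 mm wide along x; the blade is 2.5 mm thick (along y) at its tip and thickens evenly by 1 mm every 10 mm to 9 mm at the handle. About 90 g. Origin on its axis at the handle's underside, 65 mm above the tip, z up
- feeler_handle (a point): centre of the feeler's red handle, 93 mm above the blade's tip and 28 mm above the handle's underside; axes are the feeler's (grip across y, 18 mm)
- feeler_tip (a point): middle of the feeler blade's lower edge; axes are the feeler's
- press: the green tip feeder, fixed: base 110 mm wide in y and 36 mm high, reaching 50 mm to -x and 150 mm to +x of the origin, a housing up to 116 mm high at its +x end, 90 mm and more from the plates; origin on the bench under the middle of the gap between the plates
- gap_throat (a point): middle (within 0.5 mm) of the gap between the two upright plates at its throat, 100 mm above the bench; axes are the feeder's: x along the gap (plates 46 mm long), y across it from the steel plate to the brass one. Above the throat bevelled lips open to about 20 mm at 112 mm height; below, the plates are parallel down to 46 mm. The gap is 3.5 to 5.5 mm wide, different each time
- sprung_plate (a joint): how far the brass plate has been pushed away from the steel one, m: 0 at rest, spring 4 N/mm. 0.0006 to 0.0022 is a snug drag, over 0.003 is forced. Once both plates touch, every 10 mm of blade spreads it by about 1 mm; at a snug fit the downward push needed is about 5 to 9 N, growing evenly with depth
- brass_lip (a point): top edge of the brass plate's throat, middle of its length, +y side of the gap. The brass plate and the steel plate stand on a gate that floats up to 5 mm either way in y on weak springs (0.6 N/mm), so the gap centres itself on the blade
- set_plate: the steel plate, -y side of the gap; how far it stands from the brass one was set before and differs from run to run, so the depth must be felt
Not all that is in view belongs to the job. Several things look just like the press: the one meant starts farthest to the robot's right. Leave any orange look-alike of the feeler alone.

How it is judged:
By the outcome, as a careful person would: the job done as asked, in the order asked, and still so for the second after the job is handed in, while the arm keeps its last pose, push and grip.
It also fails if it takes over 51 s, if anything falls off the work surface, if the arm or the gripper's body presses on something with over 40 N, if the wrist force passes 120 N, or if a joint passes its speed limit or range.

## Working session

There is one attempt and no reset: what is moved stays moved. The work goes in short steps, Python scripts to look and compute and a shell command to move; the robot and the scene stay as the last step left them, time stands still between calls to the robot, and variables do not carry over. Pictures are saved under pics/ and viewed, and the job is handed in when it is done.

```bash
mkdir -p pics
cat > h.py <<'E'
import numpy as np, cv2
from station import bot, cams, workorder
def snap(name, fn):
    o=bot.get_obs(); f=cams.grab_frame(name)
    cv2.imwrite(f'pics/{fn}.png', f['image'][:,:,::-1])
    K={k:np.array(f[k]).tolist() for k in f if k!='image'}
    K['tp']=np.array(o['tool_pos']).tolist(); K['R']=np.array(o['eef_rot']).tolist()
    import json; json.dump(K,open(f'pics/{fn}.json','w'))
    return f
def crop(fn,x0,y0,x1,y1,out):
    im=cv2.imread(f'pics/{fn}.png')[y0:y1,x0:x1]
    s=min(800/(x1-x0),600/(y1-y0)); cv2.imwrite(f'pics/{out}.png',cv2.resize(im,None,fx=s,fy=s,interpolation=cv2.INTER_CUBIC)); print(s)
def cam(fn):
    import json; K=json.load(open(f'pics/{fn}.json'))
    if 'position' in K: return K,np.array(K['position']),np.array(K['orientation'])
    M=np.array(K['mount']);R=np.array(K['R'])
    return K,np.array(K['tp'])+R@M[:3,3],R@M[:3,:3]
def ray(fn,u,v):
    K,p,R=cam(fn); d=R@np.array([(u-K['cx'])/K['fx'],(v-K['cy'])/K['fy'],1]); return p,d/np.linalg.norm(d)
def atz(fn,u,v,z):
    p,d=ray(fn,u,v); return (p+d*(z-p[2])/d[2]).round(1)
def tri(*a):
    A=np.zeros((3,3));b=np.zeros(3);L=[]
    for x in a:
        p,d=ray(*x);P=np.eye(3)-np.outer(d,d);A+=P;b+=P@p;L.append((p,d))
    X=np.linalg.solve(A,b); print('res',[round(float(np.linalg.norm((np.eye(3)-np.outer(d,d))@(X-p))),1) for p,d in L]); return X.round(1)
def proj(fn,X):
    K,p,R=cam(fn); c=R.T@(np.array(X)-p); return (round(K['fx']*c[0]/c[2]+K['cx'],1),round(K['fy']*c[1]/c[2]+K['cy'],1))
def st():
    o=bot.get_obs(); print(o['clock'],np.round(o['tool_pos'],1),np.round(o['eef_rot'],3).tolist(),np.round(o['ft_force'],2),o['gripper_width'],np.round(o['joints'],2))
E
python3 - <<'E'
from h import *
st()
for n in ['side','top','wrist']: f=snap(n,n+'0'); print({k:np.round(f[k],2).tolist() for k in f if k!='image'})
st()
E
```

```text
0.0 [233.9 579.  303.1] [[0.927, -0.001, 0.374], [-0.374, -0.002, 0.927], [0.0, -1.0, -0.002]] [-0.19  0.13  0.82] 85.47931877425128 [-1.15  0.69 -0.19  1.57  0.16  0.9  -0.22]
{'fx': 390.39, 'fy': 390.39, 'cx': 257.44, 'cy': 191.27, 'position': [-183.8, 501.27, 611.27], 'orientation': [[-0.7, -0.36, 0.61], [-0.71, 0.38, -0.59], [-0.02, -0.85, -0.52]]}
{'fx': 484.22, 'fy': 484.22, 'cx': 254.51, 'cy': 191.06, 'position': [145.86, -96.91, 1398.59], 'orientation': [[0.0, -0.98, 0.19], [-1.0, -0.0, 0.0], [-0.0, -0.19, -0.98]]}
{'fx': 309.06, 'fy': 309.06, 'cx': 257.33, 'cy': 192.03, 'mount': [[0.0, 0.96, 0.28, -70.79], [0.0, -0.28, 0.96, -71.03], [1.0, -0.0, -0.0, 1.15], [0.0, 0.0, 0.0, 1.0]]}
0.15 [233.9 579.2 303.3] [[0.927, -0.0, 0.374], [-0.374, -0.001, 0.927], [0.0, -1.0, -0.001]] [-0.12 -0.98  0.08] 85.44814613064504 [-1.15  0.69 -0.19  1.57  0.16  0.9  -0.22]
```

View pics/side0.png

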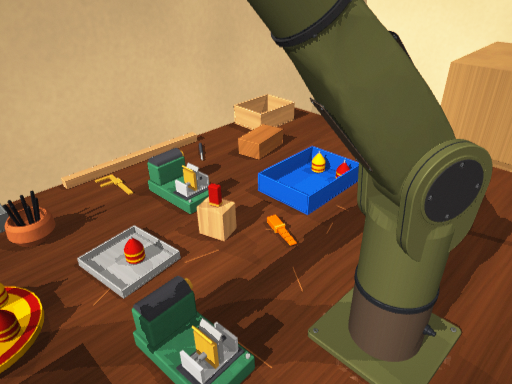

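View pics/top0.png

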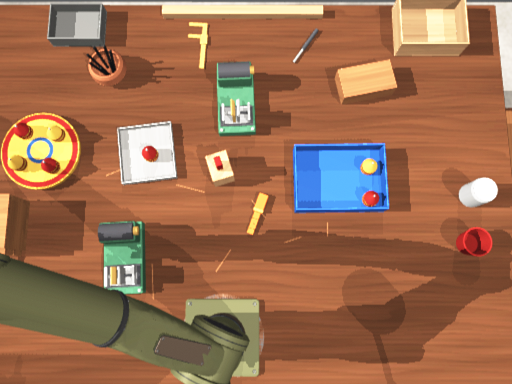

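View pics/wrist0.png

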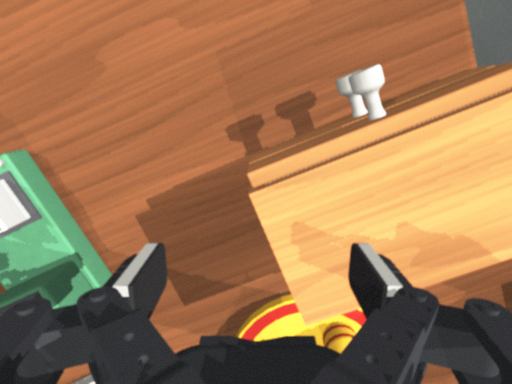

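The side view shows the tray top at (134,247), the rack feeler at (215,193), an orange feeler at (283,230), and presses at (180,180) and (195,335). In the top view, right is −y.

Candidates by top-view pixel:
- **Top:** tray (150,153); plate tops (22,130), (50,165), (55,132) and (17,162); tote tops (369,166) and (371,199). I choose the tray top.
- **Press:** (236,97) or (124,257). I choose (236,97), which is farthest right.
- **Feeler:** red in the rack (218,161), orange on the bench (258,213). I choose the red one.

Run:
```python
from h import *
crop('top0',110,50,270,200,'t_a'); crop('top0',280,130,400,220,'t_b'); crop('side0',70,130,250,300,'s_a'); crop('side0',250,140,370,215,'s_b')
```

```text
4.0
6.666666666666667
3.5294117647058822
6.666666666666667
```

View pics/t_a.png

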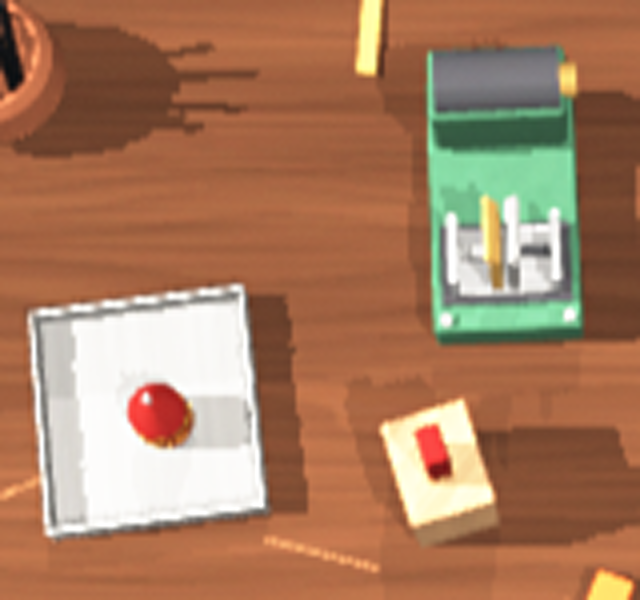

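View pics/t_b.png

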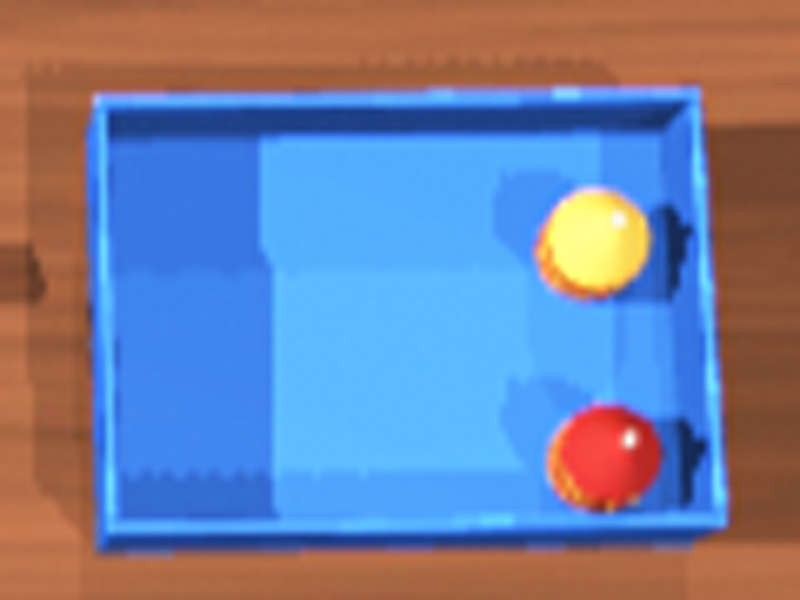

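View pics/s_a.png

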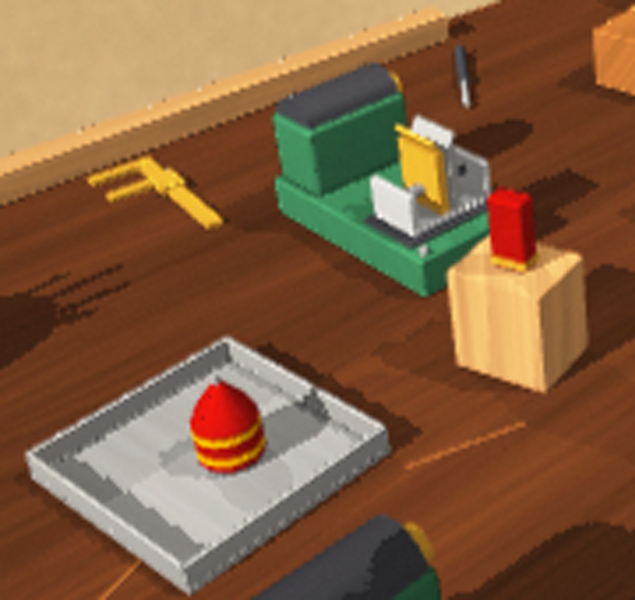

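View pics/s_b.png

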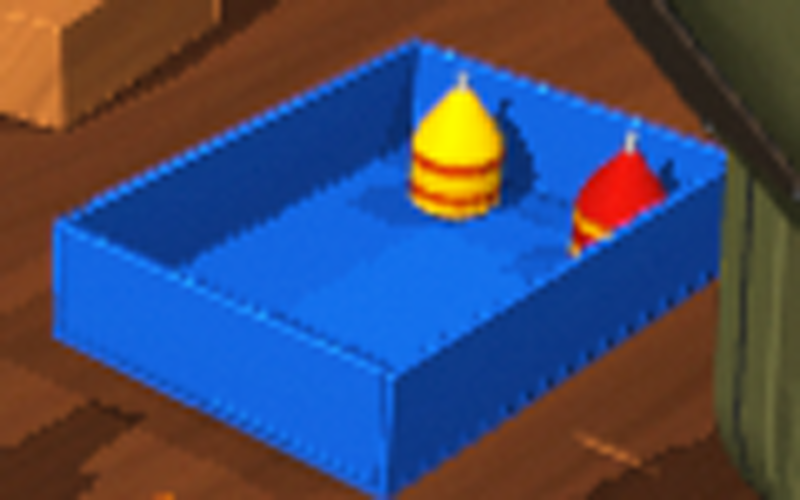

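Run:
```python
from h import *
def a(u,v): return 110+u/4,50+v/4
def s(u,v): return 70+u/3.5294,130+v/3.5294
c=[atz('top0',*a(*q),22) for q in [(32,312),(243,288),(267,510),(50,535)]];print('tray',c,np.mean(c,0))
print('tip',tri(('top0',*a(146,391)),('side0',*s(219,381))))
c=[atz('top0',280+u/6.667,130+v/6.667,60) for u,v in [(93,97),(700,88),(727,522),(100,548)]];print('tote',c,np.mean(c,0))
c=[atz('top0',*a(*q),80) for q in [(380,422),(463,400),(497,518),(416,532)]];print('rack',c,np.mean(c,0))
c=[atz('top0',*a(*q),136) for q in [(417,430),(438,424),(452,470),(431,478)]];print('handle',c,np.mean(c,0))
print('handle top side', [atz('side0',*s(*q),136) for q in [(490,195),(511,188),(534,197),(513,207)]])
for n,q in dict(br1=(482,196),br2=(493,196),br3=(488,287),br4=(501,287),st1=(505,197),st2=(519,196),st3=(508,287),st4=(519,287)).items(): print(n,atz('top0',*a(*q),112))
print('base', [atz('top0',*a(*q),36) for q in [(438,330),(582,327)]],[atz('top0',*a(*q),116) for q in [(428,50),(560,47)]])
print('brass side',[atz('side0',*s(*q),112) for q in [(396,126),(440,160)]])
```

```text
tray [array([595.6, 315.2,  22. ]), array([614.2, 159. ,  22. ]), array([445.3, 135.9,  22. ]), array([426.7, 293. ,  22. ])] [520.45  225.775  22.   ]
res [1.0, 1.0]
tip [522.7 217.3  62.9]
tote [array([ 533.8, -203.4,   60. ]), array([ 537.9, -464.1,   60. ]), array([ 349.5, -466.3,   60. ]), array([ 338.2, -203.7,   60. ])] [ 439.85  -334.375   60.   ]
rack [array([496. ,  48.6,  80. ]), array([512. ,  -9.6,  80. ]), array([427.1, -34.3,  80. ]), array([417.1,  21.9,  80. ])] [463.05   6.65  80.  ]
handle [array([475.6,  17.4, 136. ]), array([479.8,   3.3, 136. ]), array([448. ,  -6.5, 136. ]), array([442.5,   7.4, 136. ])] [461.475   5.4   136.   ]
handle top side [array([478.5,  21.2, 136. ]), array([475.5,   5.2, 136. ]), array([454.7,   2.1, 136. ]), array([454.8,  20.4, 136. ])]
br1 [651.1 -23.2 112. ]
br2 [651.1 -30.9 112. ]
br3 [584.3 -28.1 112. ]
br4 [584.3 -37.1 112. ]
st1 [650.3 -39.3 112. ]
st2 [651.1 -49.1 112. ]
st3 [584.3 -42.  112. ]
st4 [584.3 -49.6 112. ]
base [array([577.3,  12.3,  36. ]), array([579.6, -93.2,  36. ])] [array([758.9,  16.1, 116. ]), array([761.1, -77.6, 116. ])]
brass side [array([649.3, -19. , 112. ]), array([579.8,  -9.6, 112. ])]
```

```bash
python3 -m jog '0 -5.5 0 0 0 0 1;0 -5.5 0 0 0 0 1;0 -5.5 0 0 0 0 1;0 -5.5 0 0 0 0 1' ; python3 -m jog '0 0 0 2.7 0 -3 1;0 0 0 2.7 0 -3 1;0 0 0 2.7 0 -3 1;0 0 0 2.7 0 -3 1;0 0 0 2.7 0 -3 1'; python3 -m jog '0 0 0 2.7 0 -3 1;0 0 0 2.7 0 -3 1;0 0 0 2.7 0 -3 1;0 0 0 2.7 0 -3 1;0 0 0 2.7 0 -3 1'; python3 -c "
from h import *
st()"
```

```text
clock: 0.48
tool_pos: [234.0, 579.3, 303.5]
eef_rot: [[1.0, -0.0, -0.005], [0.005, -0.001, 1.0], [-0.0, -1.0, -0.001]]
ft_force: [-0.1, 0.6, -0.5]
gripper_width: 85.3
clock: 0.9
tool_pos: [370.0, 427.8, 303.7]
eef_rot: [[1.0, -0.0, -0.001], [0.001, -0.001, 1.0], [-0.0, -1.0, -0.001]]
ft_force: [0.9, 0.3, -0.6]
gripper_width: 85.3
clock: 1.32
tool_pos: [505.1, 277.8, 303.8]
eef_rot: [[1.0, -0.0, -0.0], [0.0, -0.0, 1.0], [-0.0, -1.0, -0.0]]
ft_force: [1.2, 0.1, 0.5]
gripper_width: 85.4
1.3167 [505.1 277.8 303.8] [[1.0, -0.0, -0.0], [0.0, -0.0, 1.0], [-0.0, -1.0, -0.0]] [1.17 0.1  0.46] 85.39813792279172 [-0.38  0.64 -0.35  1.71  0.28  0.84  0.72]
```

Excellent tracking. Moving over the top: dx +17, dy −60, dz −50.

```bash
python3 -m jog '0 0 0 0.8 1.5 -3 1;0 0 0 0.9 2 -3 1;0 0 0 0 1.5 0 1;0 0 0 0 0 0 1'
python3 - <<'E'
from h import *
st(); snap('wrist','w1'); snap('side','side1'); snap('top','top1'); crop('wrist0' and 'w1',100,0,420,240,'w1c'); print(proj('w1',[522.7,217.3,73]))
E
```

```text
clock: 1.65
tool_pos: [520.5, 215.6, 250.9]
eef_rot: [[1.0, -0.005, 0.005], [-0.005, -0.005, 1.0], [-0.005, -1.0, -0.005]]
ft_force: [-0.8, 0.6, -0.7]
gripper_width: 85.5
1.65 [520.5 215.6 250.9] [[1.0, -0.005, 0.005], [-0.005, -0.005, 1.0], [-0.005, -1.0, -0.005]] [-0.83  0.6  -0.65] 85.48661461079354 [-0.28  0.69 -0.33  1.8   0.32  0.71  0.78]
2.5
(np.float64(259.3), np.float64(193.3))
```

View pics/w1.png

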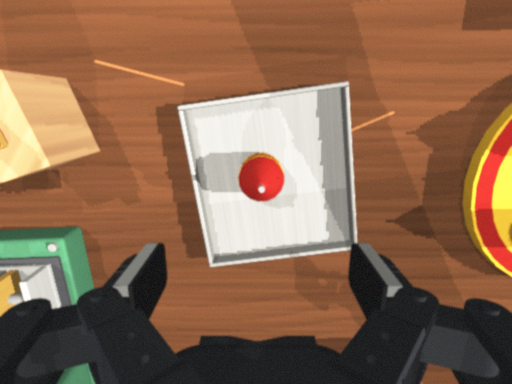

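The wrist view shows the top with its tip at (261.5,188.5) and the band edge near (261,155).

Run:
```python
from h import *
crop('w1',210,130,310,205,'w1d')
print(atz('w1',261.5,188.5,73),atz('top0',146.5,147.75,68),tri(('w1',261.5,188.5),('side0',132,238),('top0',146.5,147.75)))
```

```text
8.0
res [1.3, 1.2, 1.3]
[518.5 219.1  73. ] [521.9 217.   68. ] [521.9 218.1  63.3]
```

View pics/w1d.png

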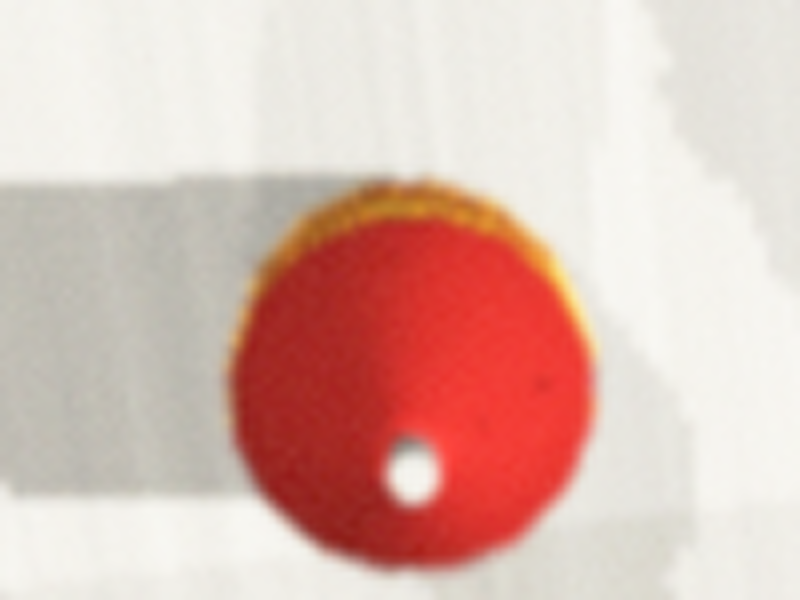

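```bash
python3 -c "
from h import *
print(atz('w1',261.4,178.7,38)); st()"
python3 -m jog '0 0 0 -0.1 3.5 0.1 1;0 0 0 -0.1 3.5 0.2 1;0 0 0 0 3.5 0 1;0 0 0 0 3 0 1;0 0 0 0 0 0 1'; python3 -c "
from h import *
st()"
```

```text
[518.5 219.3  38. ]
1.8 [520.9 221.2 254.5] [[1.0, 0.0, -0.002], [0.002, 0.002, 1.0], [0.0, -1.0, 0.002]] [0.06 1.03 0.05] 85.71142675440042 [-0.29  0.69 -0.33  1.79  0.32  0.71  0.78]
clock: 2.22
tool_pos: [516.4, 223.5, 115.1]
eef_rot: [[1.0, -0.007, -0.004], [0.004, -0.003, 1.0], [-0.007, -1.0, -0.002]]
ft_force: [-0.1, -0.7, 0.2]
gripper_width: 85.5
2.2167 [516.4 223.5 115.1] [[1.0, -0.007, -0.004], [0.004, -0.003, 1.0], [-0.007, -1.0, -0.002]] [-0.08 -0.75  0.15] 85.50384398433867 [-0.36  0.9  -0.22  1.87  0.43  0.42  0.68]
```

```bash
python3 -m jog '0 0 0 0 0 0 1;0 0 0 0 0 0 1'
python3 - <<'E'
from h import *
snap('wrist','w2'); snap('side','side2');st()
E
```

```text
clock: 2.38
tool_pos: [520.0, 224.3, 120.9]
eef_rot: [[1.0, 0.003, -0.001], [0.001, 0.002, 1.0], [0.003, -1.0, 0.002]]
ft_force: [0.1, 0.8, 0.5]
gripper_width: 85.4
2.4833 [520.4 223.8 121.4] [[1.0, 0.004, -0.001], [0.001, 0.003, 1.0], [0.004, -1.0, 0.003]] [ 0.74 -0.22  0.01] 85.63238419934842 [-0.36  0.89 -0.22  1.87  0.43  0.42  0.68]
```

View pics/w2.png

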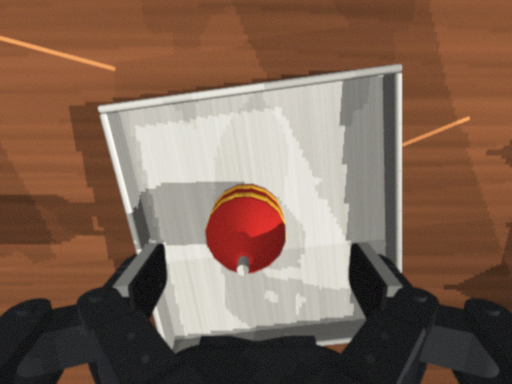

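View pics/side2.png

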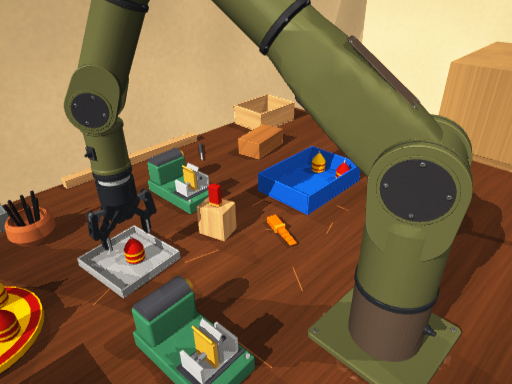

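Wrist tip pixel is (242,266), left of the finger midline at about 257, so a −y correction is needed.

Run:
```python
from h import *
print(atz('w2',242,264,73),atz('w2',246.5,234,38)); st()
```

```text
[516.6 218.7  73. ] [518.3 219.5  38. ]
2.4833 [520.4 223.8 121.4] [[1.0, 0.004, -0.001], [0.001, 0.003, 1.0], [0.004, -1.0, 0.003]] [ 0.74 -0.22  0.01] 85.63238419934842 [-0.36  0.89 -0.22  1.87  0.43  0.42  0.68]
```

```bash
python3 -m jog '0 0 0 -0.2 0 -0.5 1;0 0 0 0 1.9 0 1;0 0 0 0 1.9 0 1;0 0 0 0 0 0 1;0 0 0 0 0 0 1' 35; python3 -m jog '0 0 0 0 0 0 1;0 0 0 0 0 0 0;0 0 0 0 0 0 -0.5;0 0 0 0 0 0 -1;0 0 0 0 0 0 -1'; python3 -m jog '0 0 0 0 0 0 -1;0 0 0 0 0 0 -1;0 0 0 0 0 0 -1'
```

```text
clock: 2.9
tool_pos: [517.0, 217.2, 81.4]
eef_rot: [[1.0, -0.0, 0.0], [-0.0, -0.0, 1.0], [-0.0, -1.0, -0.0]]
ft_force: [0.3, 0.0, -0.4]
gripper_width: 85.9
clock: 3.32
tool_pos: [517.4, 217.8, 81.7]
eef_rot: [[1.0, 0.001, -0.0], [0.0, 0.0, 1.0], [0.001, -1.0, 0.0]]
ft_force: [-1.0, -0.5, 4.5]
gripper_width: 43.1
clock: 3.57
tool_pos: [517.4, 217.7, 81.7]
eef_rot: [[1.0, 0.001, -0.0], [0.0, 0.0, 1.0], [0.001, -1.0, 0.0]]
ft_force: [-0.5, 0.1, 4.4]
gripper_width: 42.8
```

```bash
python3 -m jog '0 0 0 0 -1 0 -1;0 0 0 0 -2 0 -1;0 0 0 0 -3 0 -1;0 0 0 0 -3 0 -1;0 0 0 0 0 0 -1'
python3 - <<'E'
from h import *
snap('wrist','w3'); snap('side','side3');st(); crop('side3',70,150,200,260,'s3')
E
```

```text
clock: 3.98
tool_pos: [519.5, 218.9, 176.4]
eef_rot: [[1.0, 0.008, 0.0], [-0.0, 0.005, 1.0], [0.008, -1.0, 0.005]]
ft_force: [0.0, 0.2, 0.6]
gripper_width: 42.7
4.0833 [517.7 217.8 172.5] [[1.0, 0.003, 0.0], [-0.0, 0.001, 1.0], [0.003, -1.0, 0.001]] [-0.9   0.5  -1.46] 42.70017392392192 [-0.32  0.81 -0.27  1.87  0.4   0.52  0.71]
5.454545454545454
```

View pics/w3.png

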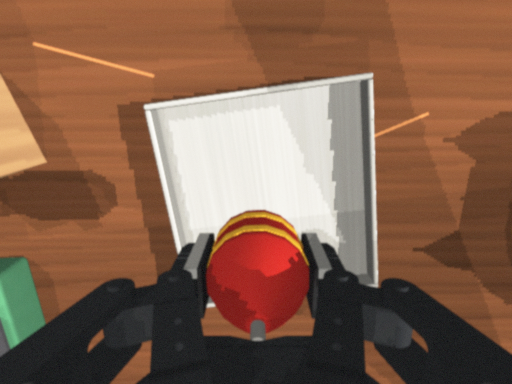

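View pics/s3.png

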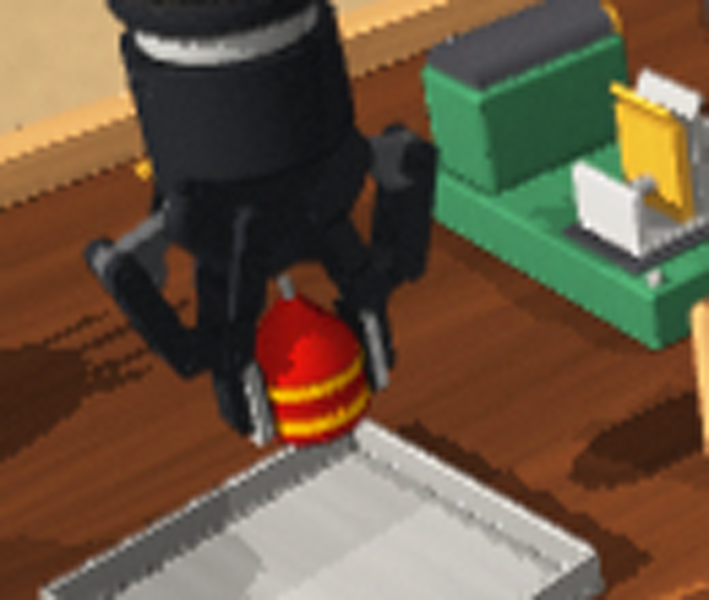

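```bash
python3 -m jog '0 0 0 0 -3 0 -1;0 0 0 0 -3 -1 -1;0 0 0 0 -3 -2 -1;0 0 0 -0.6 0 -3 -1;0 0 0 -0.6 0 -3.6 -1'; python3 -m jog '0 0 0 -0.6 0 -3.6 -1;0 0 0 -0.6 0 -3.6 -1;0 0 0 -0.6 0 -3.6 -1;0 0 0 -0.6 0 -3.6 -1;0 0 0 -0.6 0 -3.6 -1'; python3 -m jog '0 0 0 -0.6 0 -3.6 -1;0 0 0 -0.6 0 -3.6 -1;0 0 0 -0.6 0 -3.6 -1;0 0 0 -0.6 0 -3.6 -1;0 0 0 -0.6 0 -3.6 -1'; python3 -c "
from h import *
st()"
```

```text
clock: 4.5
tool_pos: [505.4, 122.9, 261.7]
eef_rot: [[1.0, 0.003, -0.004], [0.004, 0.003, 1.0], [0.003, -1.0, 0.003]]
ft_force: [-0.4, -0.5, -1.2]
gripper_width: 42.7
clock: 4.92
tool_pos: [473.8, -60.1, 259.8]
eef_rot: [[1.0, -0.003, -0.001], [0.001, 0.0, 1.0], [-0.003, -1.0, 0.0]]
ft_force: [0.9, -0.4, -0.5]
gripper_width: 43.0
clock: 5.33
tool_pos: [443.7, -239.9, 259.7]
eef_rot: [[1.0, -0.003, -0.0], [0.0, 0.001, 1.0], [-0.003, -1.0, 0.001]]
ft_force: [0.2, 0.3, -0.4]
gripper_width: 42.5
5.3333 [ 443.7 -239.9  259.7] [[1.0, -0.003, -0.0], [0.0, 0.001, 1.0], [-0.003, -1.0, 0.001]] [ 0.17  0.32 -0.39] 42.4622712499568 [ 0.67  0.63 -0.43  1.96  0.42  0.64  1.55]
```

```bash
python3 -m jog '0 0 0 -0.1 2 -3 -1;0 0 0 -0.1 2 -1.4 -1;0 0 0 0 2 -0.4 -1;0 0 0 0 0 0 -1;0 0 0 0 0 0 -1'; python3 -c "
from h import *
snap('wrist','w4');snap('top','top4');st();crop('top4',270,120,410,225,'t4')"
```

```text
clock: 5.75
tool_pos: [442.1, -285.6, 199.5]
eef_rot: [[1.0, -0.004, -0.0], [0.0, 0.002, 1.0], [-0.004, -1.0, 0.002]]
ft_force: [0.3, -0.1, 0.1]
gripper_width: 42.8
5.85 [ 443.7 -285.2  201.3] [[1.0, 0.0, -0.002], [0.002, 0.001, 1.0], [0.0, -1.0, 0.001]] [ 0.73  0.49 -0.43] 42.83221706370503 [ 0.71  0.74 -0.37  1.95  0.49  0.55  1.57]
5.714285714285714
```

View pics/w4.png

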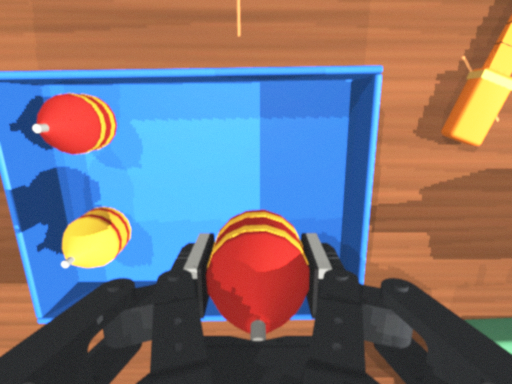

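View pics/t4.png

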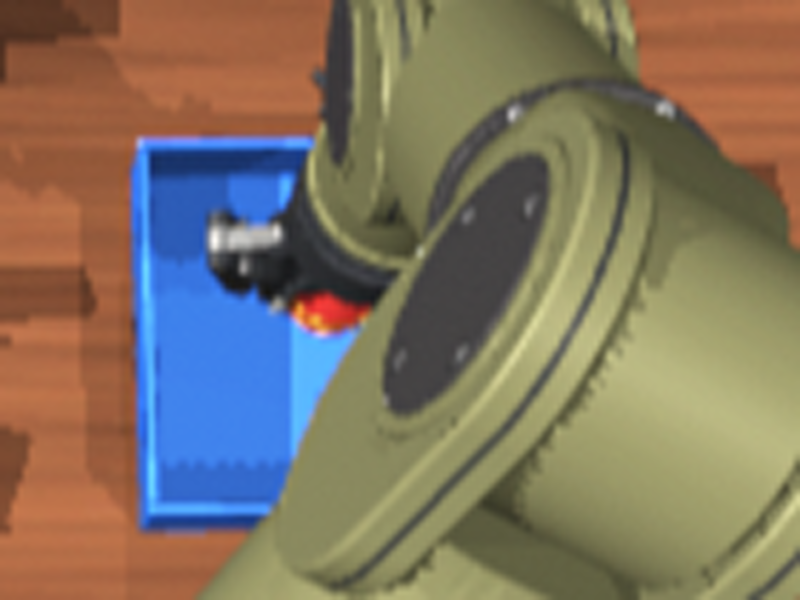

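The wrist view shows the top held upright, the tote rim corners at (382,67), (38,321) and (0,73), and both mates upright at the left.

Run:
```python
from h import *
for q in [(382,67),(0,73),(38,321),(361,321)]: print(q,atz('w4',*q,60))
print('mates',atz('w4',40,128,74),atz('w4',67,263,74))
```

```text
(382, 67) [ 349.8 -205.    60. ]
(0, 73) [ 353.1 -448.4   60. ]
(38, 321) [ 540. -461.   60.]
(361, 321) [ 540.8 -200.9   60. ]
mates [ 386.6 -420.1   74. ] [ 480.4 -419.3   74. ]
```

```bash
python3 -m jog '0 0 0 0.1 2.8 -0.2 -1;0 0 0 0 2.8 0 -1;0 0 0 0 2.8 0 -1;0 0 0 0 2.4 0 -1;0 0 0 0 0.2 0 -1'; python3 -m jog '0 0 0 0 0.2 0 -1;0 0 0 0 0.2 0 -1;0 0 0 0 0 0 -1';python3 -c "
from h import *
st()"
```

```text
clock: 6.27
tool_pos: [443.7, -286.5, 88.7]
eef_rot: [[1.0, -0.003, -0.003], [0.003, 0.002, 1.0], [-0.003, -1.0, 0.002]]
ft_force: [-0.8, -0.6, -0.5]
gripper_width: 42.8
clock: 6.52
tool_pos: [445.2, -288.5, 88.3]
eef_rot: [[1.0, 0.002, -0.0], [0.0, -0.001, 1.0], [0.002, -1.0, -0.001]]
ft_force: [-0.4, 0.3, -0.6]
gripper_width: 43.0
6.5167 [ 445.2 -288.5   88.3] [[1.0, 0.002, -0.0], [0.0, -0.001, 1.0], [0.002, -1.0, -0.001]] [-0.41  0.32 -0.61] 42.97119577686453 [ 0.61  0.93 -0.2   1.98  0.61  0.29  1.47]
```

```bash
python3 -m jog '0 0 0 0 0.2 0 -1;0 0 0 0 0 0 -1'; python3 -m jog '0 0 0 0 0.2 0 -1;0 0 0 0 0 0 -1'; python3 -m jog '0 0 0 0 0.1 0 -1;0 0 0 0 0 0 -1'
```

```text
clock: 6.68
tool_pos: [444.6, -288.7, 85.8]
eef_rot: [[1.0, 0.002, 0.0], [-0.0, -0.001, 1.0], [0.002, -1.0, -0.001]]
ft_force: [-0.2, 0.4, -0.5]
gripper_width: 42.5
clock: 6.85
tool_pos: [444.2, -288.5, 83.0]
eef_rot: [[1.0, 0.0, 0.0], [-0.0, -0.0, 1.0], [0.0, -1.0, -0.0]]
ft_force: [0.0, 0.4, -0.6]
gripper_width: 42.5
clock: 7.02
tool_pos: [444.2, -288.5, 82.7]
eef_rot: [[1.0, 0.0, -0.0], [0.0, -0.001, 1.0], [0.0, -1.0, -0.001]]
ft_force: [-1.6, 1.4, 7.3]
gripper_width: 43.0
```

Contact at 82.7, as predicted. Opening gently.

```bash
python3 -m jog '0 0 0 0 0 0 0.1;0 0 0 0 0 0 0.2;0 0 0 0 0 0 0.4;0 0 0 0 0 0 0.5;0 0 0 0 0 0 0.5'; python3 -m jog '0 0 0 0 -1.5 0 0.5;0 0 0 0 -3 0 0.5;0 0 0 0 -3.5 0 0.5;0 0 0 0 -3.5 0 0.5;0 0 0 0 -3 0 0.5'; python3 -c "
from h import *
snap('wrist','w5');snap('side','side5');st();crop('side5',250,130,390,225,'s5')"
```

```text
clock: 7.43
tool_pos: [444.1, -288.4, 81.7]
eef_rot: [[1.0, -0.0, -0.0], [0.0, 0.0, 1.0], [-0.0, -1.0, 0.0]]
ft_force: [0.1, 0.3, -0.3]
gripper_width: 64.3
clock: 7.85
tool_pos: [444.1, -288.3, 228.8]
eef_rot: [[1.0, 0.0, -0.0], [0.0, 0.0, 1.0], [0.0, -1.0, 0.0]]
ft_force: [0.5, -0.8, -1.2]
gripper_width: 64.3
7.95 [ 446.4 -289.4  231.2] [[1.0, 0.008, 0.0], [-0.0, -0.004, 1.0], [0.008, -1.0, -0.004]] [ 1.03 -0.23 -0.06] 63.97305479567501 [ 0.74  0.7  -0.42  1.92  0.47  0.61  1.6 ]
5.714285714285714
```

View pics/w5.png

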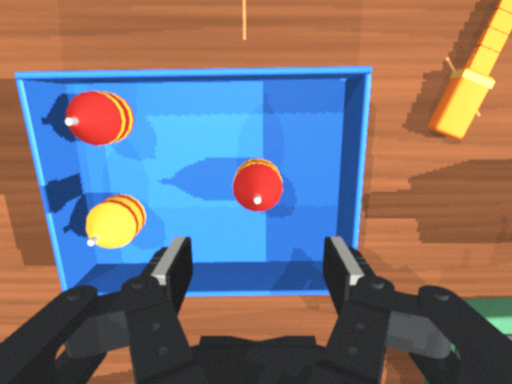

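View pics/s5.png

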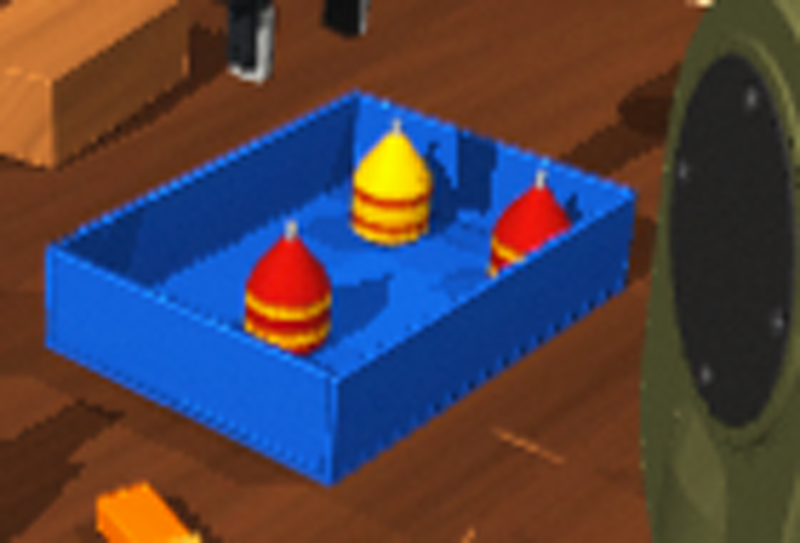

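Three tops stand in the tote (wrist view: new one at (257,185)). Now the feeler.

```bash
python3 -m jog '0 0 0 0 -3 1 0.5;0 0 0 0 -3 2.5 0.5;0 0 0 0.3 0 3.7 0.5;0 0 0 0.3 0 3.7 0.5;0 0 0 0.3 0 3.7 0.5'; python3 -m jog '0 0 0 0.3 0 3.7 0.5;0 0 0 0.3 0 3.7 0.5;0 0 0 0 0 3.7 0.5;0 0 0 0 0 2.8 0.5;0 0 0 0 0 1 0.5';  python3 -m jog '0 -5.7 0 0 0 0 0.5;0 -5.7 0 0 0 0 0.5;0 -5.7 0 0 0 0 0.5;0 0 0 0 0 0 0.5;0 0 0 0 0 0 0.5'; python3 -c "
from h import *
snap('wrist','w6');st();snap('side','side6')"
```

```text
clock: 8.37
tool_pos: [452.8, -141.3, 286.8]
eef_rot: [[1.0, 0.0, 0.001], [-0.001, -0.0, 1.0], [0.0, -1.0, -0.0]]
ft_force: [-0.0, 0.6, 0.6]
gripper_width: 64.2
clock: 8.78
tool_pos: [458.8, 11.7, 286.6]
eef_rot: [[1.0, 0.0, -0.007], [0.007, 0.003, 1.0], [0.0, -1.0, 0.003]]
ft_force: [0.4, 0.9, -0.1]
gripper_width: 64.0
clock: 9.2
tool_pos: [458.9, 5.8, 286.3]
eef_rot: [[0.957, -0.001, -0.291], [0.291, -0.0, 0.957], [-0.001, -1.0, 0.0]]
ft_force: [0.5, -0.3, -0.5]
gripper_width: 63.9
9.25 [458.9   5.9 286.5] [[0.957, -0.001, -0.291], [0.291, -0.0, 0.957], [-0.001, -1.0, 0.0]] [ 0.36 -0.35 -0.77] 64.02697101501668 [ 0.23  0.54 -0.52  2.06  0.44  0.65  1.28]
```

View pics/w6.png

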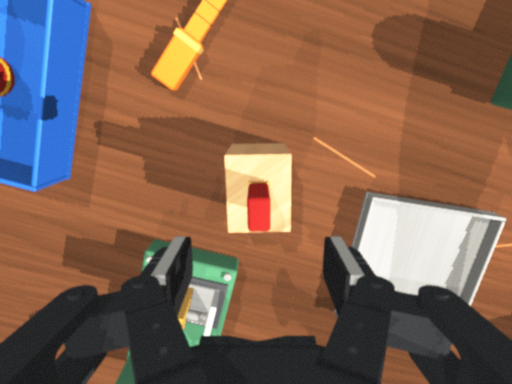

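Run:
```python
from h import *
crop('w6',215,130,305,240,'w6c'); crop('side6',190,170,250,240,'s6c')
```

```text
5.454545454545454
8.571428571428571
```

View pics/w6c.png

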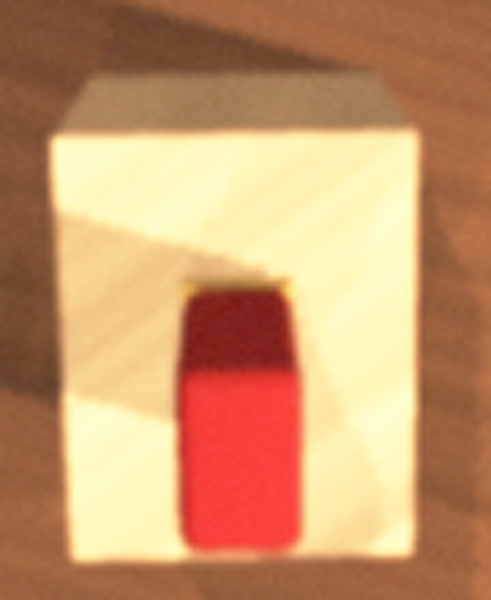

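View pics/s6c.png

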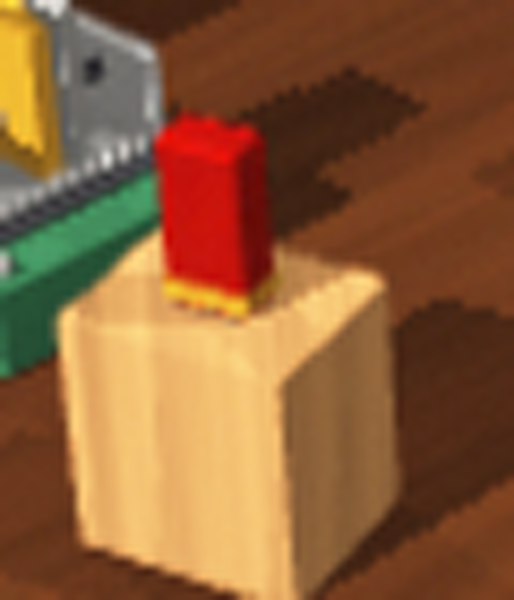

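Run:
```python
from h import *
P=atz('w6',259,214.5,136); o=bot.get_obs(); R=np.array(o['eef_rot']); print(P,o['tool_pos'], R.T@(P-[*o['tool_pos'][:2],136]))
print(atz('w6',215+241/5.4545,130+345/5.4545,80))
```

```text
[469.7  11.2 136. ] [459.00621425   6.05265816 286.58392295] [ 1.17292075e+01 -7.41763483e-03  1.81047432e+00]
[469.2  11.5  80. ]
```

```bash
python3 -m jog '0 0 0 0.8 3 0.1 0.5;0 0 0 0 3 0 0.5;0 0 0 0 0 0 0.5;0 0 0 0 0 0 0.5'; python3 -c "
from h import *
st();snap('wrist','w7');snap('top','top7');snap('side','side7');st()"
```

```text
clock: 9.63
tool_pos: [465.6, 9.7, 226.2]
eef_rot: [[0.956, -0.004, -0.294], [0.294, -0.001, 0.956], [-0.004, -1.0, 0.0]]
ft_force: [0.1, -0.1, -0.1]
gripper_width: 64.1
9.6333 [465.6   9.7 226.2] [[0.956, -0.004, -0.294], [0.294, -0.001, 0.956], [-0.004, -1.0, 0.0]] [ 0.1  -0.11 -0.12] 64.1268528049851 [ 0.15  0.65 -0.43  2.1   0.54  0.5   1.18]
9.7833 [467.1  10.  228.2] [[0.956, 0.002, -0.294], [0.294, 0.0, 0.956], [0.002, -1.0, -0.0]] [0.6  0.6  0.34] 64.26227492791789 [ 0.15  0.64 -0.43  2.1   0.54  0.5   1.18]
```

View pics/w7.png

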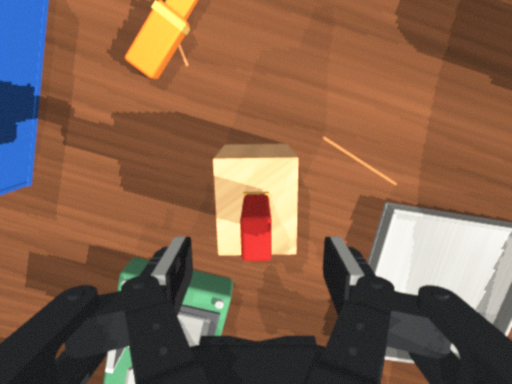

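View pics/side7.png

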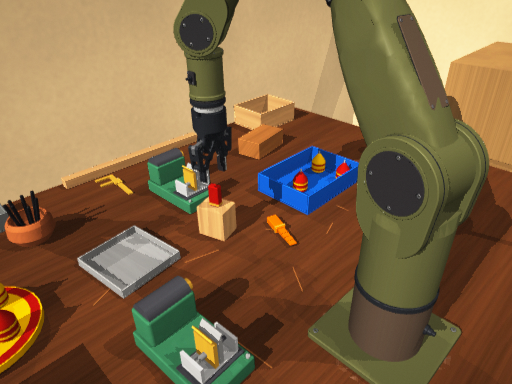

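Run:
```python
from h import *
crop('w7',200,140,310,270,'w7c')
print(proj('side7',[467,10,155]),proj('side7',[469,11,136]),proj('top0',[469,11,136]),proj('top0',[461.5,5.4,136]))
```

```text
4.615384615384615
(np.float64(214.9), np.float64(178.3)) (np.float64(214.6), np.float64(185.1)) (np.float64(216.6), np.float64(159.9)) (np.float64(218.6), np.float64(162.6))
```

View pics/w7c.png

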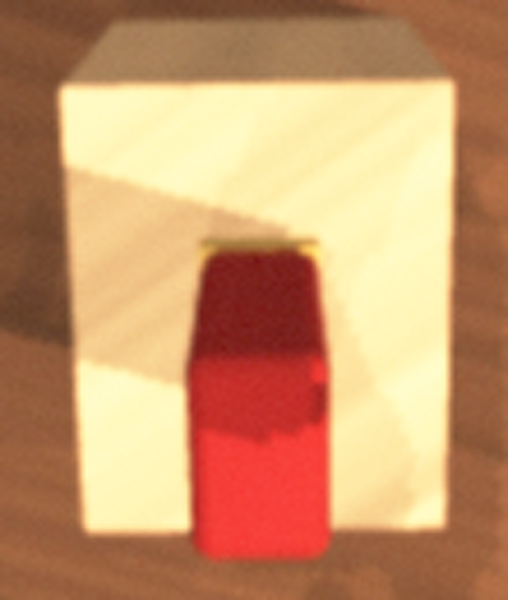

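Run:
```python
from h import *
P=atz('w7',256.1,239.1,136); o=bot.get_obs(); R=np.array(o['eef_rot']); print(P,o['tool_pos'], (R.T@(P-np.array(o['tool_pos']))).round(1))
```

```text
[469.7  10.9 136. ] [467.06304003   9.99400938 228.19594657] [ 2.6 92.2  0.1]
```

```bash
python3 -m jog '0 0 0 0.25 2 0 0.5;0 0 0 0 2.6 0 0.5;0 0 0 0 2 0 0.5;0 0 0 0 0 0 0.5;0 0 0 0 0 0 0.5' 80; python3 -m jog '0 0 0 0 0 0 0;0 0 0 0 0 0 -0.3;0 0 0 0 0 0 -0.6;0 0 0 0 0 0 -1;0 0 0 0 0 0 -1'; python3 -m jog '0 0 0 0 0 0 -1;0 0 0 0 0 0 -1;0 0 0 0 0 0 -1'
```

```text
clock: 10.2
tool_pos: [469.1, 10.7, 161.6]
eef_rot: [[0.956, 0.0, -0.294], [0.294, -0.0, 0.956], [0.0, -1.0, -0.0]]
ft_force: [-0.6, 0.4, -0.3]
gripper_width: 63.5
clock: 10.62
tool_pos: [469.4, 10.6, 162.0]
eef_rot: [[0.956, 0.002, -0.294], [0.294, 0.0, 0.956], [0.002, -1.0, -0.0]]
ft_force: [-1.0, 0.3, 7.0]
gripper_width: 17.2
clock: 10.87
tool_pos: [469.4, 10.6, 162.0]
eef_rot: [[0.956, 0.002, -0.294], [0.294, 0.0, 0.956], [0.002, -1.0, -0.001]]
ft_force: [-1.1, -0.0, 6.7]
gripper_width: 17.0
```

```bash
python3 -m jog '0 0 0 0 -1 0 -1;0 0 0 0 -2.5 0 -1;0 0 0 0 -3 0 -1;0 0 0 0 -3 0 -1;0 0 0 0 -3 0 -1'; python3 -m jog '0 0 0 0 -1 0 -1;0 0 0 0 0 0 -1;0 0 0 0 0 0 -1'; python3 -c "
from h import *
snap('wrist','w8');st();snap('side','side8');snap('top','top8');crop('side8',130,110,290,230,'s8');crop('top8',190,50,290,190,'t8')"
```

```text
clock: 11.28
tool_pos: [468.3, 10.6, 287.5]
eef_rot: [[0.956, -0.001, -0.294], [0.294, 0.0, 0.956], [-0.001, -1.0, 0.0]]
ft_force: [-0.1, -0.4, -1.2]
gripper_width: 17.1
clock: 11.53
tool_pos: [468.7, 10.3, 296.2]
eef_rot: [[0.956, 0.001, -0.294], [0.294, -0.0, 0.956], [0.001, -1.0, -0.001]]
ft_force: [-0.3, -0.4, -1.0]
gripper_width: 17.3
11.5833 [468.3  10.2 295.4] [[0.956, -0.001, -0.294], [0.294, -0.001, 0.956], [-0.001, -1.0, -0.0]] [-0.31  0.48 -1.38] 17.431484572985195 [ 0.23  0.54 -0.54  2.02  0.43  0.69  1.28]
5.0
4.285714285714286
```

View pics/w8.png

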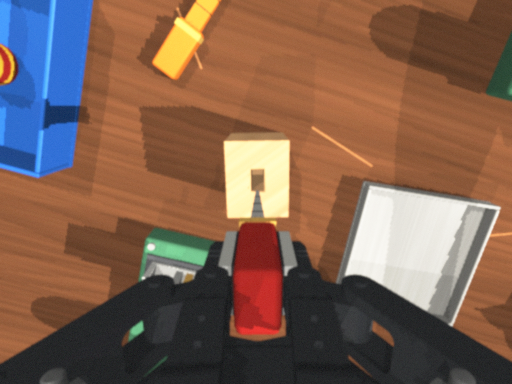

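View pics/s8.png

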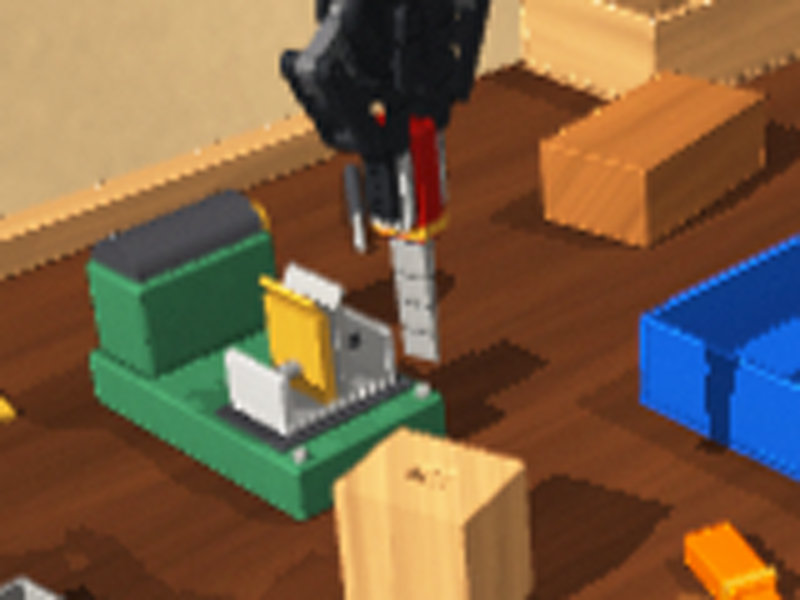

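View pics/t8.png

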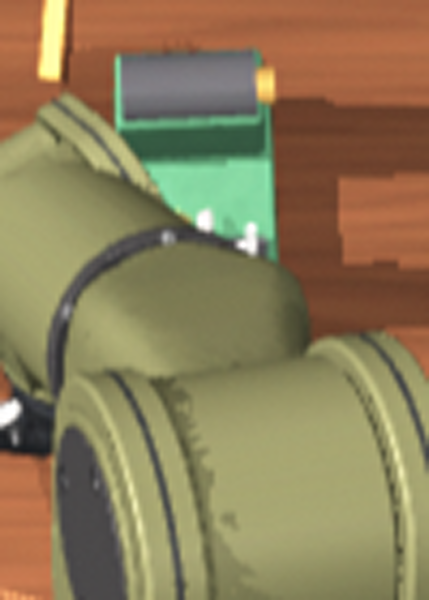

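```bash
python3 -m jog '0 7 0 0 0 0 -1;0 7 0 0 0 0 -1;0 0 0 2 0 -1 -1;0 0 0 3 0 -1 -1;0 0 0 3.5 0 -1 -1'; python3 -m jog '0 0 0 3.5 0 -1 -1;0 0 0 3.5 0 -1 -1;0 0 0 3.5 0 -1 -1;0 0 0 2.2 0 0 -1;0 0 0 0 0 0 -1'; python3 -m jog '0 0 0 0 0 0 -1;0 0 0 0 0 0 -1'; python3 -c "
from h import *
st();snap('wrist','w9');snap('side','side9');st()"
```

```text
clock: 12.1
tool_pos: [554.5, -15.0, 294.6]
eef_rot: [[0.998, -0.005, -0.056], [0.056, -0.001, 0.998], [-0.005, -1.0, -0.001]]
ft_force: [-0.1, 0.7, -1.4]
gripper_width: 17.3
clock: 12.52
tool_pos: [687.1, -38.1, 293.1]
eef_rot: [[0.999, 0.001, -0.053], [0.053, 0.001, 0.999], [0.001, -1.0, 0.001]]
ft_force: [0.6, 0.7, -0.8]
gripper_width: 17.0
clock: 12.68
tool_pos: [682.4, -37.2, 294.2]
eef_rot: [[0.998, -0.004, -0.055], [0.055, -0.0, 0.998], [-0.004, -1.0, 0.0]]
ft_force: [-0.4, 0.3, -0.3]
gripper_width: 17.0
12.6833 [682.4 -37.2 294.2] [[0.998, -0.004, -0.055], [0.055, -0.0, 0.998], [-0.004, -1.0, 0.0]] [-0.37  0.29 -0.26] 16.973455828577997 [ 0.21  0.81 -0.46  1.37  0.38  1.05  1.31]
12.7833 [682.5 -37.5 295.3] [[0.998, -0.002, -0.055], [0.055, -0.0, 0.998], [-0.002, -1.0, -0.0]] [ 0.31  0.11 -2.06] 17.121876196161203 [ 0.21  0.81 -0.46  1.37  0.38  1.05  1.31]
```

View pics/w9.png

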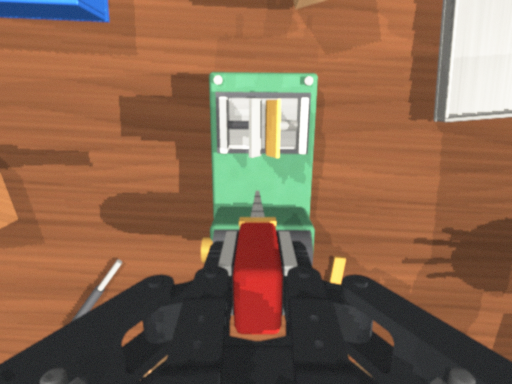

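Run:
```python
from h import *
crop('w9',200,60,330,160,'w9c'); crop('w9',230,180,290,230,'w9d')
```

```text
6.0
12.0
```

View pics/w9c.png

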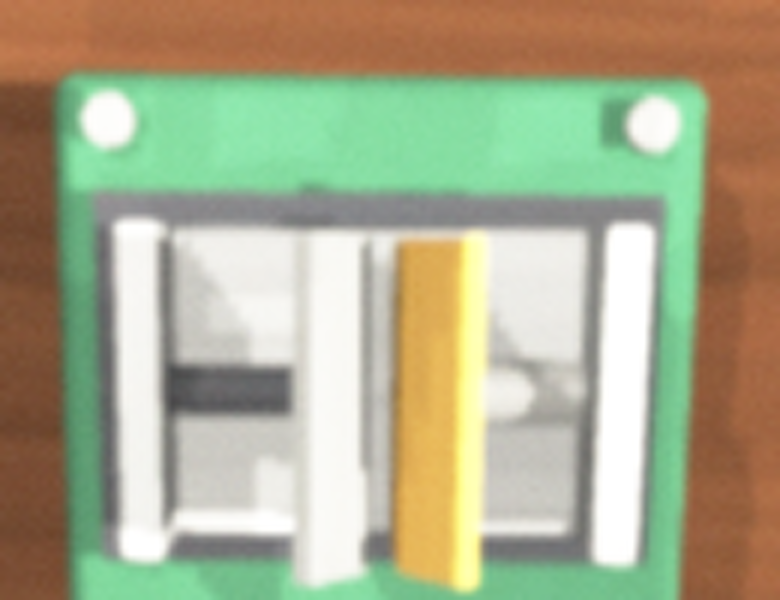

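View pics/w9d.png

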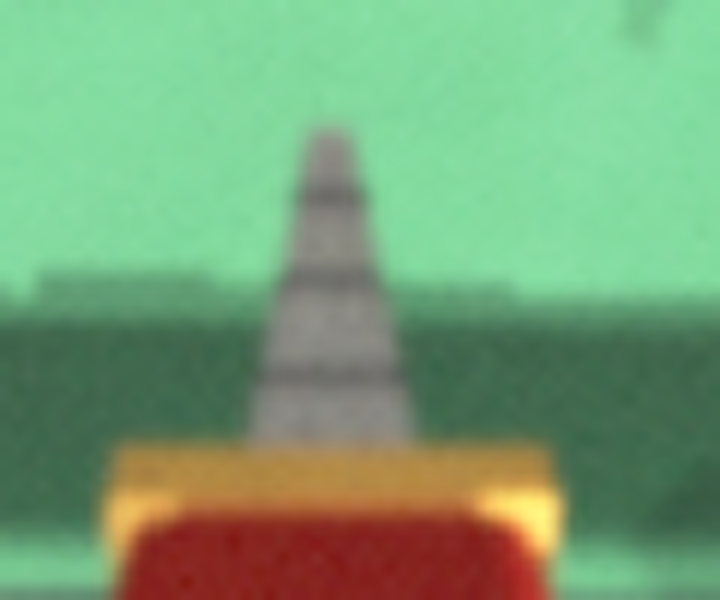

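```bash
python3 - <<'E'
from h import *
G=atz('w9',263.5,128,100);K,_,_=cam('w9');R=np.array(K['R']);t=np.array(K['tp'])
print('gap',G,atz('w9',263.8,128,112), 'in tool',(R.T@(G-t)).round(1))
print('tip expected px',[proj('w9',t+R@np.array([0,y,z])) for y,z in[(147,0),(147,1),(82,0)]])
p,d=ray('w9',257.5,190.7); q=R.T@(p-t);e=R.T@d; print('tip at y=147:',q+e*(147-q[1])/e[1])
print(proj('side9',G),proj('top0',G),bot.get_obs()['tool_pos'])
E
python3 -c "
from h import *
crop('side9',130,110,250,210,'s9')"
```

```text
gap [632.  -33.9 100. ] [631.1 -33.9 112. ] in tool [-49.4 194.4   6.1]
tip expected px [(np.float64(256.2), np.float64(201.0)), (np.float64(257.6), np.float64(201.0)), (np.float64(255.8), np.float64(238.0))]
tip at y=147: [ -7.92924162 147.           0.97273236]
(np.float64(190.8), np.float64(169.7)) (np.float64(234.4), np.float64(107.0)) [682.47429272 -37.45983544 295.30758805]
6.0
```

View pics/s9.png

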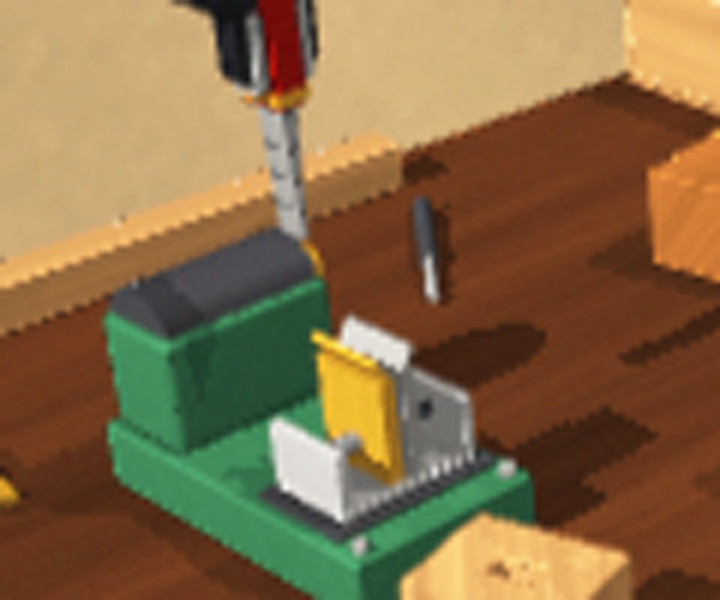

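Run:
```python
from h import *
print(atz('w9',264,73.8,36), atz('w9',264,60+236/6,112),atz('w9',264,60+582/6,112), atz('w9',200+343/6,60+380/6,46))
print('side brass lip end pts',[ [atz('side9',130+u/6,110+v/6,112)] for u,v in [(313,333),(395,380)]], 'steel',[atz('side9',130+u/6,110+v/6,112) for u,v in [(347,318),(410,352)]])
```

```text
[583.6 -35.   36. ] [609.  -35.1 112. ] [654.6 -32.3 112. ] [631.7 -39.2  46. ]
side brass lip end pts [[array([650.4, -19.6, 112. ])], [array([586.4, -18.4, 112. ])]] steel [array([651.3, -39.5, 112. ]), array([602.8, -39.2, 112. ])]
```

```bash
python3 -m jog '0 0.6 0 -1.5 0 0.5 -1;0 0 0 -2 0 0 -1;0 0 0 -1.5 0 0 -1;0 0 0 0 1 0 -1;0 0 0 0 1 0 -1'; python3 -m jog '0 0 0 0 0 0 -1;0 0 0 0 0 0 -1;0 0 0 0 0 0 -1'; python3 -c "
from h import *
st();snap('wrist','w10');snap('side','side10');st();crop('w10',200,140,320,230,'w10c');crop('side10',130,90,250,190,'s10')"
```

```text
clock: 13.2
tool_pos: [633.1, -35.3, 276.3]
eef_rot: [[0.999, 0.001, -0.044], [0.044, -0.001, 0.999], [0.001, -1.0, -0.001]]
ft_force: [0.3, 1.1, -0.8]
gripper_width: 17.0
clock: 13.45
tool_pos: [634.2, -35.0, 275.6]
eef_rot: [[0.999, 0.0, -0.044], [0.044, 0.0, 0.999], [0.0, -1.0, 0.0]]
ft_force: [0.9, -0.8, -1.8]
gripper_width: 17.0
13.45 [634.2 -35.  275.6] [[0.999, 0.0, -0.044], [0.044, 0.0, 0.999], [0.0, -1.0, 0.0]] [ 0.9  -0.78 -1.82] 16.992198786662957 [ 0.23  0.76 -0.45  1.55  0.39  0.92  1.26]
13.55 [634.2 -34.9 276. ] [[0.999, 0.001, -0.044], [0.044, 0.0, 0.999], [0.001, -1.0, 0.0]] [-0.15  1.33 -1.05] 17.029587975798528 [ 0.23  0.76 -0.45  1.55  0.39  0.92  1.26]
6.666666666666667
6.0
```

View pics/w10c.png

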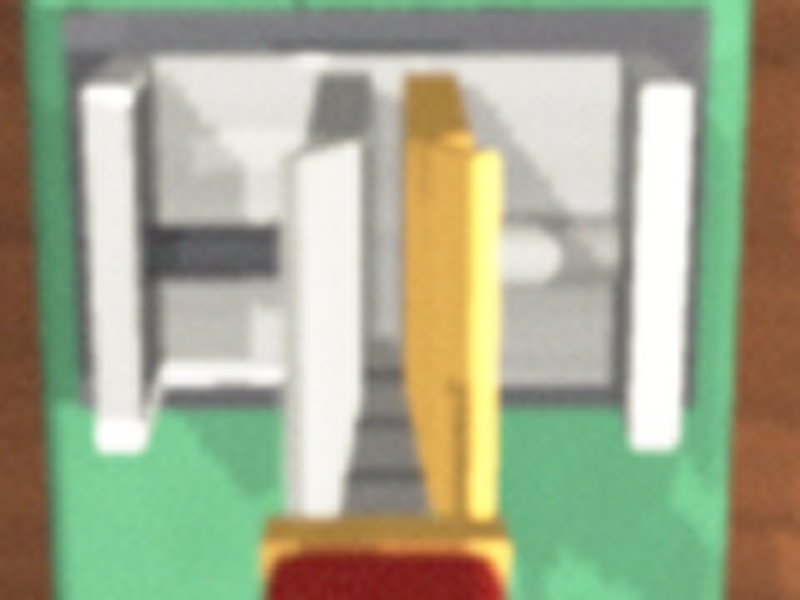

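View pics/s10.png

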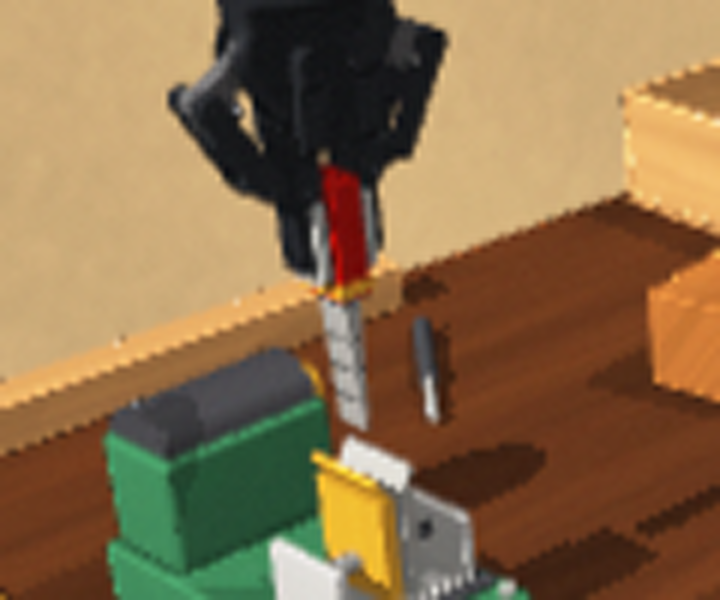

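The blade is centred over the throat and aligned with the gap. Descending.

```bash
cat >> h.py <<'E'
def avg(n=8):
    F=[];P=[]
    for i in range(n):
        cams.grab_frame('wrist'); o=bot.get_obs(); F.append(o['ft_force']);P.append(o['tool_pos'])
    print(round(o['clock'],2),'F',np.mean(F,0).round(2),'sd',np.std(F,0).round(2),'P',np.mean(P,0).round(2),'w',round(o['gripper_width'],2), 'R',np.round(o['eef_rot'],3)[:,1])
E
python3 -c "
from h import *
avg()"; python3 -m jog '0 0 0 0 1 0 -1;0 0 0 0 1 0 -1;0 0 0 0 1 0 -1;0 0 0 0 0.5 0 -1;0 0 0 0 0 0 -1'; python3 -c "
from h import *
avg()"
```

```text
13.95 F [ 0.   -0.13 -0.84] sd [0.49 0.5  0.6 ] P [633.84 -35.05 276.02] w 16.98 R [ 0.  0. -1.]
clock: 14.37
tool_pos: [632.5, -35.2, 238.6]
eef_rot: [[0.999, -0.004, -0.044], [0.044, -0.0, 0.999], [-0.004, -1.0, 0.0]]
ft_force: [-0.5, -0.2, -2.1]
gripper_width: 17.0
14.77 F [ 0.17  0.17 -0.93] sd [0.39 0.5  0.17] P [633.7  -35.05 240.92] w 17.03 R [ 0.001  0.    -1.   ]
```

Tare is −0.9 N. Going down in 4 mm steps.

```bash
python3 -m jog '0 0 0 0 0.4 0 -1;0 0 0 0 0 0 -1'; python3 -c "
from h import *
avg(4)"; python3 -m jog '0 0 0 0 0.4 0 -1;0 0 0 0 0 0 -1'; python3 -c "
from h import *
avg(4)"; python3 -m jog '0 0 0 0 0.4 0 -1;0 0 0 0 0 0 -1'; python3 -c "
from h import *
avg(4)"
```

```text
clock: 14.93
tool_pos: [633.4, -35.1, 236.4]
eef_rot: [[0.999, -0.001, -0.044], [0.044, 0.0, 0.999], [-0.001, -1.0, 0.0]]
ft_force: [-0.1, 0.6, -1.2]
gripper_width: 17.3
15.13 F [ 0.01  0.1  -1.14] sd [0.15 0.53 0.24] P [633.44 -35.07 236.67] w 16.9 R [-0.  0. -1.]
clock: 15.3
tool_pos: [633.4, -35.1, 232.3]
eef_rot: [[0.999, -0.001, -0.044], [0.044, 0.0, 0.999], [-0.001, -1.0, 0.0]]
ft_force: [-1.0, -0.5, -0.6]
gripper_width: 17.4
15.5 F [ 0.09  0.26 -0.95] sd [0.4  0.37 0.3 ] P [633.46 -35.08 232.65] w 16.97 R [-0.  0. -1.]
clock: 15.67
tool_pos: [633.5, -35.1, 228.3]
eef_rot: [[0.999, -0.0, -0.044], [0.044, 0.0, 0.999], [-0.0, -1.0, 0.0]]
ft_force: [-0.1, 0.3, -0.5]
gripper_width: 17.0
15.87 F [-0.25  0.8  -1.61] sd [0.41 0.59 0.22] P [633.48 -35.1  228.64] w 16.92 R [-0.  0. -1.]
```

```bash
python3 -m jog '0 0 0 0 0.4 0 -1;0 0 0 0 0 0 -1'; python3 -c "
from h import *
avg(5)"; python3 -m jog '0 0 0 0 0.3 0 -1;0 0 0 0 0 0 -1'; python3 -c "
from h import *
avg(5)"
```

```text
clock: 16.03
tool_pos: [633.8, -35.0, 224.6]
eef_rot: [[0.999, 0.001, -0.044], [0.044, 0.0, 0.999], [0.001, -1.0, 0.0]]
ft_force: [1.3, 0.2, -2.8]
gripper_width: 17.3
16.28 F [ 1.03  0.57 -2.54] sd [0.45 0.77 0.4 ] P [633.73 -35.06 224.69] w 17.19 R [ 0.  0. -1.]
clock: 16.45
tool_pos: [633.8, -35.0, 221.9]
eef_rot: [[0.999, 0.001, -0.044], [0.044, 0.0, 0.999], [0.001, -1.0, 0.0]]
ft_force: [1.1, 1.1, -1.2]
gripper_width: 17.1
16.7 F [ 1.22  0.53 -0.98] sd [0.41 0.62 0.75] P [633.76 -35.06 221.86] w 17.48 R [ 0.  0. -1.]
```

```bash
python3 -c "
from h import *
snap('wrist','w11');snap('side','side11');crop('w11',200,120,320,230,'w11c');crop('side11',130,110,250,210,'s11')"
```

```text
5.454545454545454
6.0
```

View pics/w11c.png

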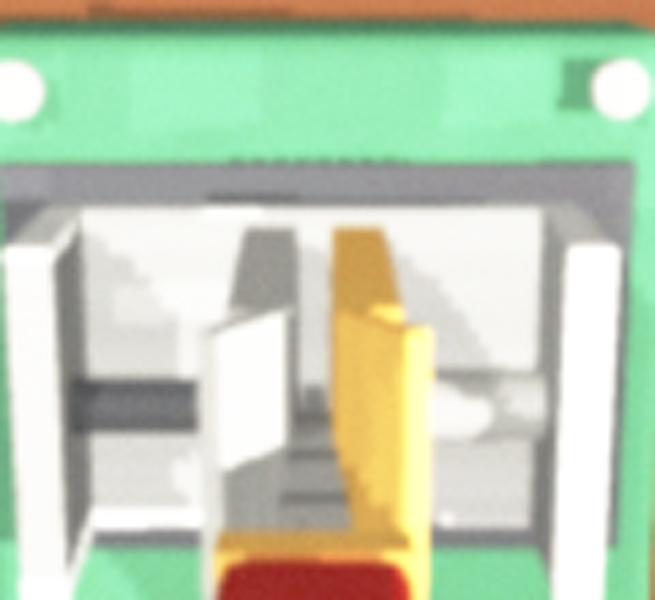

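View pics/s11.png

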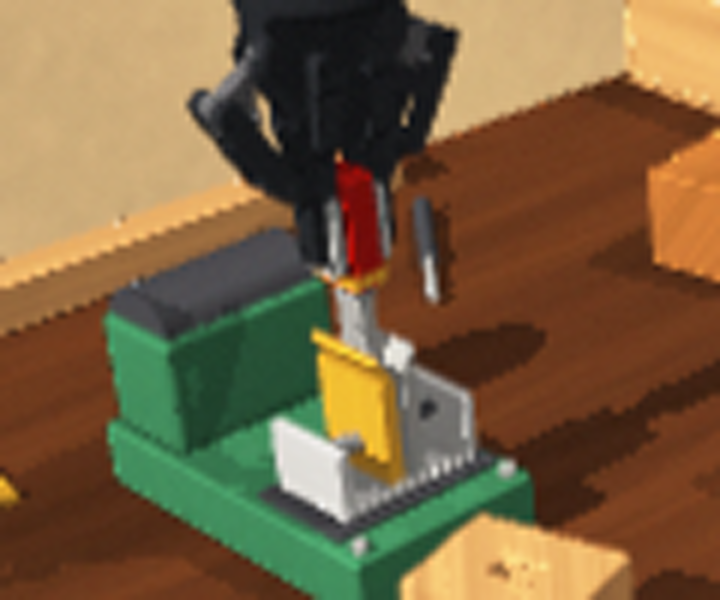

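The blade is inside the gap, with plates visible both sides and no contact force yet. Continuing in 3 mm steps.

```bash
python3 -m jog '0 0 0 0 0.3 0 -1;0 0 0 0 0 0 -1'; python3 -c "
from h import *
avg(6)"; python3 -m jog '0 0 0 0 0.3 0 -1;0 0 0 0 0 0 -1'; python3 -c "
from h import *
avg(6)"
```

```text
clock: 16.97
tool_pos: [633.7, -35.0, 218.9]
eef_rot: [[0.999, 0.001, -0.044], [0.044, 0.0, 0.999], [0.001, -1.0, 0.0]]
ft_force: [0.4, -0.1, 0.0]
gripper_width: 17.3
17.27 F [1.6  0.58 0.19] sd [0.33 0.47 0.51] P [633.74 -35.05 218.91] w 17.37 R [ 0.  0. -1.]
clock: 17.43
tool_pos: [633.7, -35.0, 215.9]
eef_rot: [[0.999, 0.0, -0.044], [0.044, 0.0, 0.999], [0.0, -1.0, 0.0]]
ft_force: [0.8, 0.8, 1.9]
gripper_width: 17.1
17.73 F [1.38 0.6  1.66] sd [0.52 0.37 0.5 ] P [633.72 -35.05 215.9 ] w 17.34 R [ 0.  0. -1.]
```

```bash
python3 -m jog '0 0 0 0 0.3 0 -1;0 0 0 0 0 0 -1'; python3 -c "
from h import *
avg(8)"; python3 -m jog '0 0 0 0 0.2 0 -1;0 0 0 0 0 0 -1'; python3 -c "
from h import *
avg(10)
snap('wrist','w12');snap('side','side12');crop('w12',200,110,320,230,'w12c');crop('side12',130,110,250,210,'s12')"
```

```text
clock: 17.9
tool_pos: [633.7, -35.0, 212.9]
eef_rot: [[0.999, 0.0, -0.044], [0.044, 0.0, 0.999], [0.0, -1.0, 0.0]]
ft_force: [0.1, 0.3, 2.3]
gripper_width: 16.9
18.3 F [1.54 0.81 2.47] sd [0.58 0.53 0.39] P [633.71 -35.06 212.9 ] w 17.32 R [ 0.  0. -1.]
clock: 18.47
tool_pos: [633.7, -35.0, 211.1]
eef_rot: [[0.999, 0.0, -0.044], [0.044, 0.0, 0.999], [0.0, -1.0, 0.0]]
ft_force: [0.6, 0.4, 3.7]
gripper_width: 17.6
18.97 F [1.1  0.88 4.68] sd [0.54 0.39 0.46] P [633.69 -35.07 211.07] w 17.05 R [ 0.  0. -1.]
5.0
6.0
```

View pics/w12c.png

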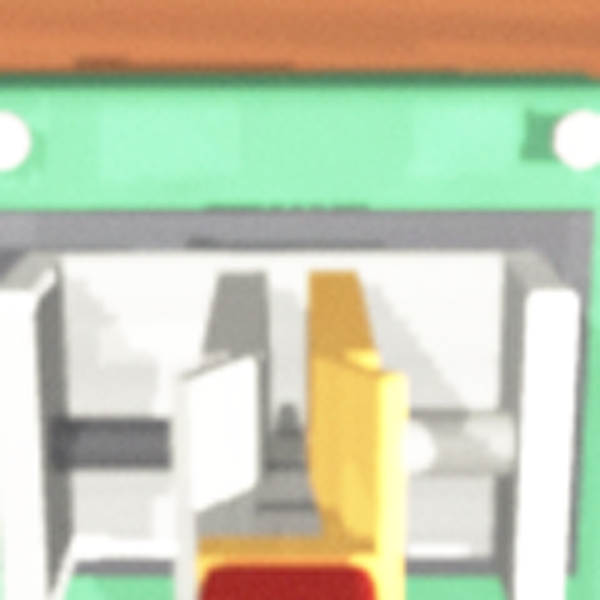

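View pics/s12.png

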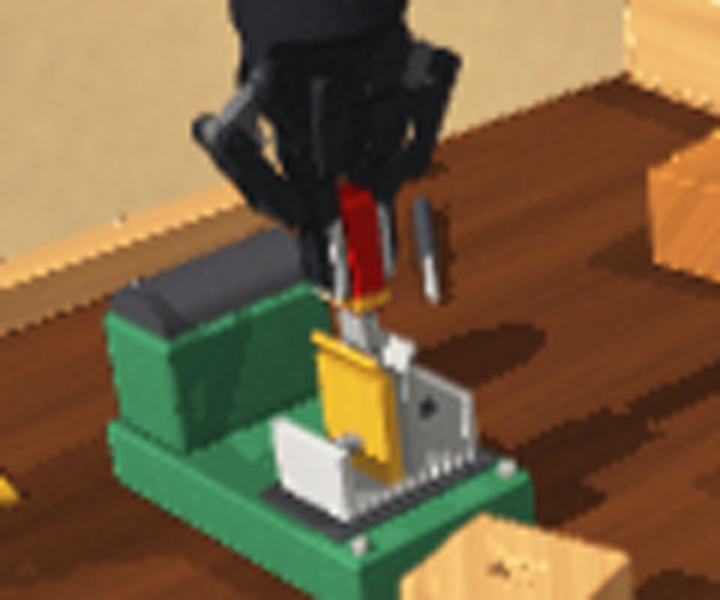

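```bash
python3 -m jog '0 0 0 0 0.1 0 -1;0 0 0 0 0 0 -1;0 0 0 0 0 0 -1'; python3 -c "
from h import *
avg(12)
snap('side','side13'); crop('side13',120,90,370,220,'s13')"
```

```text
clock: 19.32
tool_pos: [633.7, -35.0, 210.2]
eef_rot: [[0.999, 0.0, -0.044], [0.044, 0.0, 0.999], [0.0, -1.0, 0.0]]
ft_force: [1.3, 1.2, 5.7]
gripper_width: 17.4
19.92 F [0.69 1.02 5.78] sd [0.46 0.42 0.35] P [633.67 -35.06 210.17] w 17.12 R [ 0.  0. -1.]
3.2
```

View pics/s13.png

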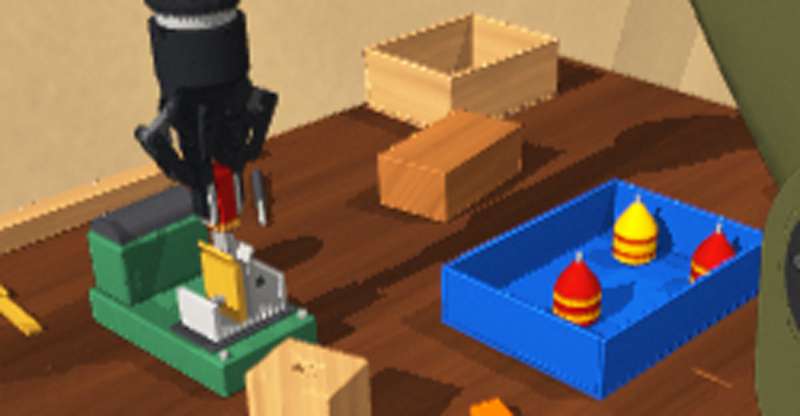

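Net push is about 6.7 N, mid-snug. The feeler is upright and steady, and the tops are all standing.

```bash
python3 -c "
from h import *
workorder.sign_off(); st()"
```

```text
the job is handed in; nothing more can be done
the job is handed in; nothing more can be done
```

I set the tray top down, tip up, in the free part of the tote. Then I took the red feeler from its rack, slid it into the gap of the right-hand press, and handed in at about 20 s still gripping it upright.

**Last checks:**
- **Tops:** all three stand in the tote in the final side view. I judged the mates' positions by eye and did not measure them again.
- **Feeler fit:** the net push was about 6.7 N, steady, against the 5 to 9 N given for a snug fit. It grew at about 0.5 N/mm, and the blade went 11 to 14 mm past first contact. From that I estimate the brass plate yielded 1.1 to 1.4 mm; I could not read the yield directly.

**Where readings disagreed:**
- **Force zero:** one reading before contact sat about 1.6 N below the others, which leaves a few mm of doubt about where contact began. The estimate stays in the snug range either way.
- **Camera positions:** the fixed cameras differed from the wrist camera by about 4 mm across the gap (side) and by up to 8 mm at the rack and 14 mm along the gap (top). I followed the wrist camera, and the blade looked centred between the plates.

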